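# Swap-out: unlock the bayonet filter of a fume extractor

## Task

The fume extractor's orange filter cartridge is spent. Turn it anticlockwise (seen from above) by its side lever or handle, past the click stop and on until it comes up against its end stop, without forcing it; then lift it straight up out of its socket and set it down upright inside the red tray, without dropping it, and let go. Leave the other things where they are.

Things in the scene. Friction and masses are not known exactly. Their poses are not given: they have to be found in the camera images.
- cartridge: Loose filter cartridge, 0.2-0.4 kg, 85 mm tall, upright in the socket at first. Origin: centre of the underside of its stem, on its turning axis; z up, x along its side lever. White stem 56 mm diameter, 41 mm tall. Orange cap over the socket: 120 mm diameter, 40 to 52 mm above the origin. Orange lever at cap height, 16 mm wide, out to radius 112 mm. Stands stably on its stem.
- lug (a point): On the cartridge, middle of one of two lugs at +x and -x: upright round, 16 mm diameter, 8 mm tall, centred 34 mm from the axis, 24 mm above the origin. They hold the cartridge down until turned to slots under the cap, which cannot be seen. To come out it must rise 42 mm. Axes as the cartridge's.
- bar_grip (a point): On the cartridge's axis, in the black bar handle on the cap, 77 mm above the cartridge's origin. The handle is 18 mm thick along x, 64 mm long along y, and reaches from the cap's top (52 mm) to 85 mm above the origin. Axes as the cartridge's.
- lever_post (a point): On the lever: centre line of the upright orange post, 14 mm diameter, 103 mm from the turning axis, 60 mm above the cartridge's origin; post top at 70 mm, lever's upper face at 52 mm.
- socket (a point): Middle of the extractor's socket, where the seated cartridge's origin is, 64 mm above the extractor's underside; axes as the extractor's. The cartridge turns anticlockwise about z, easily at first; then two sprung balls resist (about 5 to 9 N at the lever post) and click. 15 to 45 degrees beyond the click lies a rigid end stop; at it, or within 8 degrees, the cartridge lifts freely. Play: 2 mm.
- extractor: Grey fume extractor, fixed, 200 x 200 mm, 94 mm high; black ring round the socket in its top: 148 mm outer diameter, up to 104 mm. Origin: underside centre, z up, louvred front to -x. From its x about z, the lever starts at 2.1 to 2.3 rad; its end stop differs each time, hidden, somewhere between 3.1 and 3.7 rad.
- red_tray: Red square tray, fixed, 160 x 160 mm outside, 18 mm high, walls and floor 4 mm thick. Origin: centre of its underside. Empty. It and the blue tray may be on either side.
- blue_tray: Blue tray of the same shape, fixed, with a jar in it: not the place for the cartridge.
- jar: Bystander: clear jar with yellow cap, 44 mm diameter, 50 mm tall, in the blue tray. Origin: underside centre.
- cup: Bystander: white plastic cup, 90 mm across, 110 mm tall. Origin: underside centre.
- spool: Bystander: black filament spool lying flat, 140 mm diameter, 55 mm tall. Origin: underside centre.
- screwdriver: Bystander: screwdriver lying on the table, along its x.
- wrench: Bystander: steel wrench lying on the table, along its x.
- gauge: Bystander: yellow tool case, 75 x 45 x 28 mm, lying on the table. Origin: underside centre.
Mind the look-alikes: they are no part of the job. Of the things that look like the cartridge, the smallest one is meant.

How it is judged:
By the outcome, as a careful person would: the job done as asked, in the order asked, and still so for the second after the job is handed in, with the robot touching nothing.
It also fails if it takes over 64 s, if anything falls off the work surface, if the arm or the gripper's body presses on something with over 40 N, if the wrist force passes 120 N, or if a joint passes its speed limit or range.

## Robot

A 6-joint arm with a two-finger parallel gripper is mounted at the origin on the work surface. World frame = base frame: x ahead of the robot, y to its left, z up, the work surface at z = 0. Lengths are in mm, angles in rad, forces in N, time in s.
With the tool pointing down it reaches from about 250 to 800 mm from the base axis. Payload 3.9 kg.
Tool frame: the origin (TCP) lies midway between the tips of the shut fingers; the grasp point (between the pads) lies 19 mm behind it (robot.tcp_to_grasp is the distance from the TCP to the grasp point, in mm); z points along the fingers, y is the direction in which the jaws open and shut (so a half turn about z gives the same grasp; the last joint's range is limited). The gripper opens to 85 mm and grips with 20 to 120 N. Pads are 22 mm wide; open, the fingers measure 114 mm over their backs; the gripper's body (76 mm by 85 mm) begins 54 mm behind the grasp point. The pads swing forward as they close: fully open they stand 13 mm farther back than shut.
Start: joints at [-1.217, 0.26, -0.138, 1.173, 0, 1.571], TCP at [181.889, -492.475, 231.304] pointing down, gripper open.
Joint ranges: [-2.78, 2.78], [-0.83, 1.72], [-1.28, 1.37], [-1.9, 2.12], [-1.57, 1.48], [-3.14, 3.14]. Speed limits (rad/s): [2.57, 2.57, 3.14, 3.14, 3.14, 3.14].

## Interface

Orientations are given as a unit quaternion [w, x, y, z].
In Python, from rig import robot, cams, ticket gives the robot as it stands.
- The arm moves only by the shell command python3 -m crank 'ROWS'. ROWS is text: rows parted by semicolons, each of 7 numbers parted by spaces: the finger opening in m, from 0 to 0.0854, then the shift along the tool's x, y, z in m, then the turn, a rotation vector about the tool's x, y, z in rad. In form: grip tx ty tz wx wy wz; .... A call has exactly 10 rows; each row shifts and turns the commanded pose from where the row before left it, along the tool's axes as they then stand; what a row does not reach is not made up. A row lasts 1/8 s, in which the tool goes at most 62.5 mm and 10.7 degrees, less where a joint would pass 70% of its speed; a pose out of reach is approached as far as the arm can. A call with a gripper value outside its range is refused whole. The fingers move at their own pace and stop on an object; the grip force is fixed at half the most. Time passes only in rows, so rows that do not move let the fingers close, or fill a call up. It gives the time, the measured TCP pose, the force and the opening at its end, in the units of the state.
- robot.read_state(): the state, without advancing time (a new reading comes with each control period).
- cams.get_image(name): name is "side" or "top"; returns a dict with "image" (420x560x3 uint8, red, green, blue), "intrinsics" (3x3 intrinsics, pixels), "view" (4x4, takes a point from world to camera coordinates). Camera axes: x right, y up, looking along -z (the intrinsics and any distortion apply to the point x, -y, -z); pixel columns grow to the right and rows downward; lengths in mm; the calibration is good to about 2 mm. A picture is of the moment at which its call begins. There is no depth.
- ticket.finish_job(): hands the job in, once; it reports no verdict.
The state is a dict: "t": time; "joint_pos": joint angles; "qvel": joint speeds; "effort": joint torques, N m; "tool_pos": TCP position; "ee_rot": TCP orientation; "contact_force": force on the tool from outside, world axes, zero at the start; "torque": the same for the moment, N m; "grip_width": finger opening in mm.
Only numpy, scipy, OpenCV 4.12 (cv2) and the standard library are available. Lean on these libraries where they do the work, as an engineer would, in place of code of your own. Each camera call takes 0.05 s, during which the arm holds its last target. There are 200 camera calls.

## Working session

There is one attempt and no reset: what is moved stays moved. The work goes in short steps, Python scripts to look and compute and a shell command to move; the robot and the scene stay as the last step left them, time stands still between calls to the robot, and variables do not carry over. Pictures are saved under pics/ and viewed, about 8 in all and at most 12, crops included, and the job is handed in when it is done.

```bash
ls; mkdir -p pics; python3 - <<'E'
from rig import robot,cams
import cv2,numpy as np
np.set_printoptions(precision=4,suppress=True)
for n in("top","side"):
    d=cams.get_image(n); cv2.imwrite(f"pics/{n}0.png",d["image"][...,::-1]); print(n,d["intrinsics"],d["view"],[k for k in d])
print(robot.read_state())
E
```

```text
pics
top [[514.115    0.     280.6913]
 [  0.     514.115  202.1804]
 [  0.       0.       1.    ]] [[    0.0111    -0.9999     0.0058    -3.7949]
 [    0.9951     0.0117     0.0979  -501.9614]
 [   -0.0979     0.0047     0.9952 -1375.2927]
 [    0.         0.         0.         1.    ]] ['image', 'intrinsics', 'view']
side [[449.851    0.     281.8568]
 [  0.     449.851  217.5341]
 [  0.       0.       1.    ]] [[   -0.7528    -0.6582     0.0015   371.5858]
 [    0.4719    -0.5381     0.6984  -285.1026]
 [   -0.4589     0.5265     0.7157 -1047.8651]
 [    0.         0.         0.         1.    ]] ['image', 'intrinsics', 'view']
{'t': 0.1, 'joint_pos': array([-1.217 ,  0.2606, -0.1393,  1.1727,  0.    ,  1.5708]), 'qvel': array([ 0.0017,  0.0001,  0.0031,  0.0009, -0.0001, -0.0021]), 'effort': array([ -0.0007, -40.6509,  25.4527,   0.0101,  -0.0002,  -0.    ]), 'tool_pos': array([ 181.6815, -491.9003,  230.5291]), 'ee_rot': array([-0.0009,  0.9844,  0.176 , -0.0001]), 'contact_force': array([-0.5955, -0.5796, -0.0063]), 'torque': array([ 0.0789, -0.0063, -0.0567]), 'grip_width': 85.27360818892124}
```

View pics/top0.png

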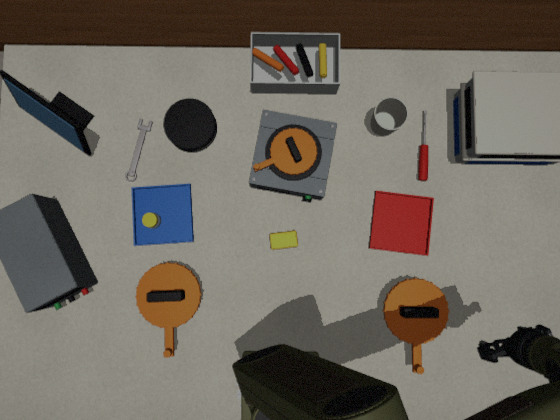

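View pics/side0.png

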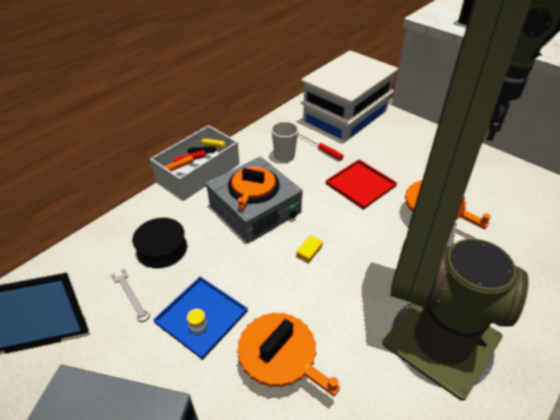

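Look-alikes in the top view are the orange units at (168,295) and (416,310), both larger and lying on the table. The one in the extractor at (293,152) is the smallest, so I choose it and check it in a close crop.

```bash
cat > h.py <<'E'
from rig import robot,cams
import cv2,numpy as np
from scipy.spatial.transform import Rotation as R
np.set_printoptions(precision=4,suppress=True)
def grab(n): return cams.get_image(n)
def ray2z(d,u,v,z):
    K,V=d["intrinsics"],d["view"]; Rm=V[:3,:3]; c=-Rm.T@V[:3,3]
    p=np.linalg.inv(K)@[u,v,1]; r=Rm.T@(p*[1,-1,-1]); return c+r*(z-c[2])/r[2]
def proj(d,P):
    p=d["view"][:3,:3]@P+d["view"][:3,3]; q=d["intrinsics"]@(p*[1,-1,-1]); return q[:2]/q[2]
def crop(d,x0,y0,w,h,s,name):
    cv2.imwrite(name,cv2.resize(d["image"][y0:y0+h,x0:x0+w,::-1],None,fx=s,fy=s,interpolation=cv2.INTER_CUBIC))
E
python3 - <<'E'
from h import *
d=grab("top"); e=grab("side")
a=cv2.resize(d["image"][100:210,235:350,::-1],(575,550),interpolation=3)
crop(d,235,100,115,110,5,"pics/t1.png"); crop(e,195,145,120,100,6,"pics/s1.png")
# red tray mask & orange
for nm,i in(("top",d),("side",e)):
    im=cv2.cvtColor(i["image"],cv2.COLOR_RGB2HSV)
    m=((im[...,0]<4)|(im[...,0]>176))&(im[...,1]>200)&(im[...,2]>90)
    n,l,s,c=cv2.connectedComponentsWithStats(m.astype(np.uint8))
    for k in range(1,n):
        if s[k,4]>800:
            print(nm,s[k],c[k],ray2z(i,*c[k],8))
            p=np.argwhere(l==k)[:,::-1]; print(cv2.boxPoints(cv2.minAreaRect(p.astype(np.float32))))
            for q in cv2.boxPoints(cv2.minAreaRect(p.astype(np.float32))): print(ray2z(i,*q,18))
E
```

```text
side [ 327  161   68   47 1683] [360.735  183.4848] [ 448.1304 -326.1302    8.    ]
[[325.923  182.6154]
 [347.1538 150.7692]
 [395.3846 182.923 ]
 [374.1538 214.7692]]
[ 526.8611 -247.4117   18.    ]
[ 571.6549 -424.6388   18.    ]
[ 362.6895 -389.511    18.    ]
[ 335.58   -227.1312   18.    ]
```

View pics/t1.png

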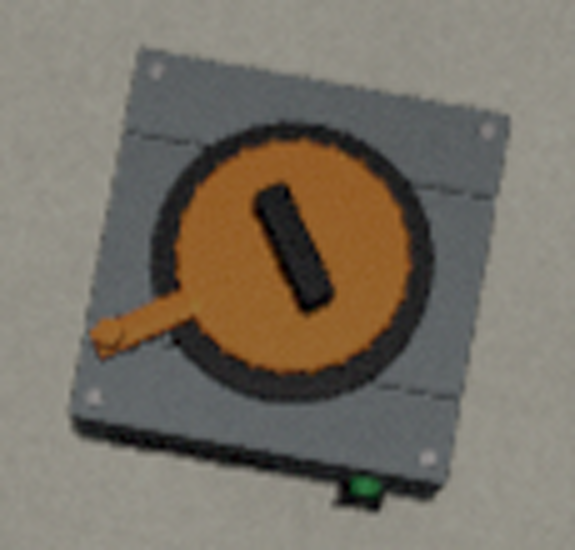

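View pics/s1.png

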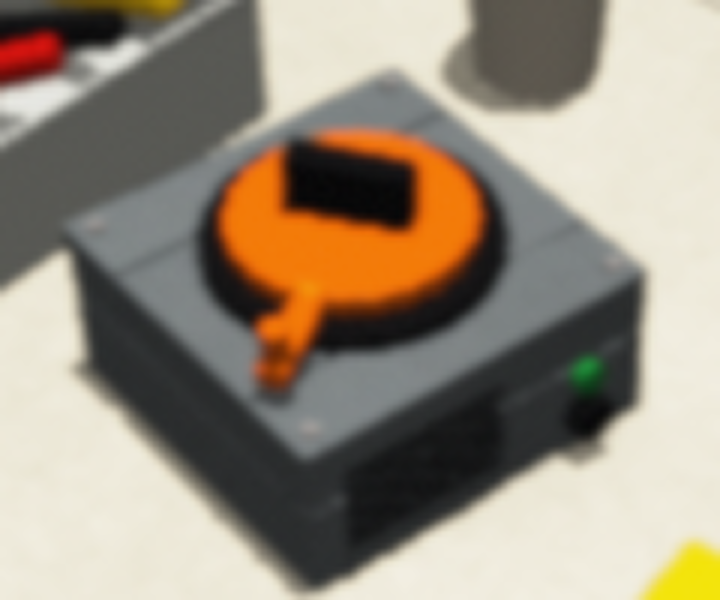

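The crop confirms it: the cap is centred near (293.6,151.5) in the top view, seated in the extractor's black ring, with the lever post at about (256,166.5). The louvred front faces the robot. The tray's four corners come from the top view: (374,191), (434,198), (430,255), (369,249).

```bash
python3 - <<'E'
from h import *
d=grab("top"); e=grab("side")
f=lambda x,y:(235+(x-2)/5,100+(y-2)/5)
g=lambda x,y:(195+(x-2.5)/6,145+(y-2.5)/6)
print("ring",ray2z(d,*f(292,262),104)); print("cap",ray2z(d,*f(294,257),116)); print("bar",ray2z(d,*f(293,247),149))
p=ray2z(d,*f(105,331),134); print("post",p)
C=np.array([[140,47],[510,117],[440,493],[72,420]])
Q=np.array([ray2z(d,*f(*c),94) for c in C]); print("ext",Q[:3],Q[:3].mean(0),(Q[0]+Q[2])/2)
u=Q[1]-Q[0]; v=Q[1]-Q[2]; print("yaw",np.arctan2(-u[1],-u[0])+0-np.pi/2, np.arctan2(v[1],v[0]))
c=ray2z(d,*f(294,257),116); print("lever ang",np.arctan2(*(p-c)[1::-1]),np.linalg.norm((p-c)[:2]))
print("side post",ray2z(e,*g(270,322),134),"side cap", ray2z(e,*g(350,218),116))
T=[ray2z(d,u,v,18) for u,v in((374,191),(434,198),(430,255),(369,249))];print("tray",np.array(T),np.mean(T,0))
E
```

```text
ring [625.2789 -28.1457 104.    ]
cap [625.5204 -28.8157 116.    ]
bar [623.9926 -27.3231 149.    ]
post [582.8054  66.8645 134.    ]
ext [[ 741.1757   52.6595   94.    ]
 [ 706.0153 -142.3745   94.    ]
 [ 506.7782 -106.1811   94.    ]] [651.323  -65.2987  94.    ] [623.9769 -26.7608  94.    ]
yaw -0.17836224006046408 -0.17970037207823017
lever ang 1.9906821773826537 104.78201290578009
side post [586.3887  63.7023 134.    ] side cap [622.8997 -24.1538 116.    ]
tray [[ 536.4567 -253.8446   18.    ]
 [ 519.0695 -418.4595   18.    ]
 [ 363.3776 -404.7735   18.    ]
 [ 377.7403 -239.2054   18.    ]] [ 449.161  -329.0707   18.    ]
```

```bash
python3 -m crank '0.0854 0.03 -0.015 0 0 0 0;0.0854 0.055 -0.027 0 0 0 0;0.0854 0.055 -0.027 0 0 0 0;0.0854 0.055 -0.027 0 0 0 0;0.0854 0.055 -0.027 0 0 0 0;0.0854 0.055 -0.027 0 0 0 0;0.0854 0.055 -0.027 0 0 0 0;0.0854 0.055 -0.027 0 0 0 0;0.0854 0.05 -0.025 0 0 0 0;0.0854 0.03 -0.015 0 0 0 0'
```

```text
t: 1.55
tool_pos: [563.4, -89.8, 231.1]
ee_rot: [-0.0, 0.984, 0.177, 0.0]
contact_force: [0.6, -0.6, -0.7]
grip_width: 85.6
```

```bash
python3 -m crank '0.0854 0.02 -0.0092 0 0 0 0;0.0854 0.03 -0.014 0 0 0 0;0.0854 0.0289 -0.014 0 0 0 0;0.0854 0 0 0.01 0 0 -0.033;0.0854 0 0 0.02 0 0 -0.033;0.0854 0 0 0.015 0 0 0;0.0854 0 0 0.01 0 0 0;0.0854 0 0 0 0 0 0;0.0854 0 0 0 0 0 0;0.0854 0 0 0 0 0 0' && python3 - <<'E'
from h import *
d=grab("top"); e=grab("side")
crop(e,180,80,140,150,4,"pics/s2.png")
s=robot.read_state(); print(s["tool_pos"],s["joint_pos"],s["torque"])
for P in ([624.5,-27.5,149],[624.5,-27.5,116],s["tool_pos"]): print(((proj(e,np.array(P))-[180,80])*4).round(), proj(d,np.array(P)))
E
```

```text
t: 2.8
tool_pos: [623.3, -29.9, 177.1]
ee_rot: [0.0, 0.978, 0.208, 0.001]
contact_force: [0.2, 0.3, -0.3]
grip_width: 85.7
[623.2227 -29.8472 176.9185] [-0.0478  0.4537  0.013   1.1289 -0.      2.6739] [ 0.004  -0.0036 -0.0312]
[291. 364.] [293.2724 148.8014]
[293. 400.] [292.8846 151.3851]
[293. 331.] [294.5689 147.035 ]
```

View pics/s2.png

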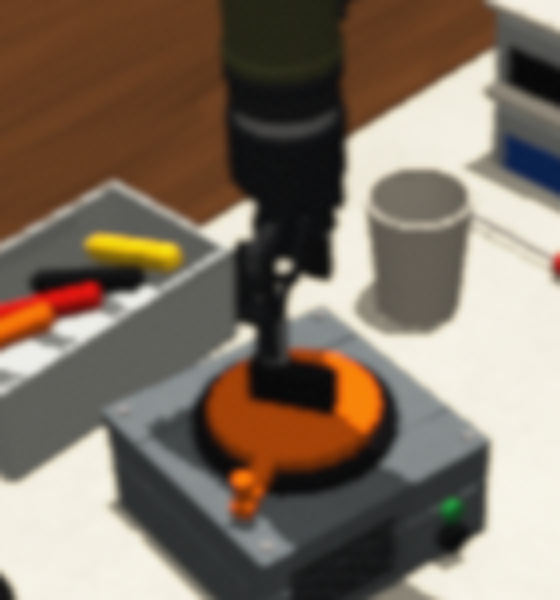

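The side crop shows the bar handle at about (293,383), directly under the open fingers, with the lever post at (243,480). Next I descend and grip.

```bash
python3 -m crank '0.0854 0.002 -0.0015 0.012 0 0 0;0.0854 0 0 0.02 0 0 0;0.0854 0 0 0.015 0 0 0;0.0854 0 0 0.008 0 0 0;0.0854 0 0 0 0 0 0;0 0 0 0 0 0 0;0 0 0 0 0 0 0;0 0 0 0 0 0 0;0 0 0 0 0 0 0;0 0 0 0 0 0 0' && python3 -c "
from h import *;s=robot.read_state();print(s['torque'],s['joint_pos'],s['effort'])"
```

```text
t: 4.15
tool_pos: [624.4, -27.7, 121.9]
ee_rot: [0.0, 0.978, 0.208, 0.001]
contact_force: [0.6, 0.1, 3.3]
grip_width: 16.8
[-0.0499  0.0735  0.0238] [-0.0444  0.4889 -0.0771  1.0037 -0.0001  2.6775] [  0.1091 -49.9382  23.1109  -0.0794   0.0734   0.0135]
```

```bash
python3 -m crank '0 0 0 0 0 0 -0.04;0 0 0 0 0 0 -0.06;0 0 0 0 0 0 -0.07;0 0 0 0 0 0 -0.07;0 0 0 0 0 0 -0.07;0 0 0 0 0 0 -0.07;0 0 0 0 0 0 -0.07;0 0 0 0 0 0 -0.07;0 0 0 0 0 0 -0.07;0 0 0 0 0 0 -0.07' && python3 -c "
from h import *;s=robot.read_state();print(s['torque'],s['joint_pos'],s['effort']);e=grab('side');crop(e,180,80,140,150,4,'pics/s3.png')"
```

```text
t: 5.4
tool_pos: [626.6, -27.3, 122.1]
ee_rot: [0.001, 0.857, 0.515, 0.002]
contact_force: [5.0, 0.6, 0.1]
grip_width: 16.8
[-0.0558 -1.0877 -0.2288] [-0.044   0.4894 -0.0756  1.0008  0.001   2.0158] [ -0.0298 -51.0417  21.0109   2.1527  -0.0319   0.2856]
```

View pics/s3.png

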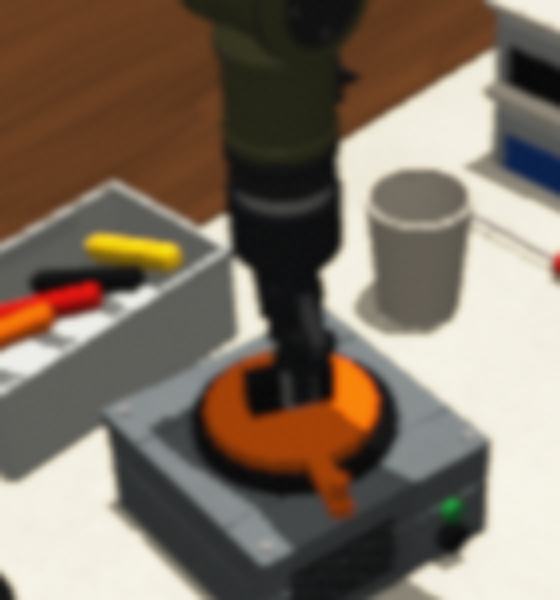

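The lever has swung with the handle, with the post now at about (340,495) in the crop. The grip is holding, so I continue in smaller steps and watch the torque.

```bash
python3 -m crank '0 0 0 0 0 0 -0.025;0 0 0 0 0 0 -0.025;0 0 0 0 0 0 -0.025;0 0 0 0 0 0 -0.025;0 0 0 0 0 0 -0.025;0 0 0 0 0 0 -0.025;0 0 0 0 0 0 -0.015;0 0 0 0 0 0 -0.015;0 0 0 0 0 0 0;0 0 0 0 0 0 0' && python3 -c "
from h import *;s=robot.read_state();print(s['torque'],s['joint_pos'],s['effort'])"
```

```text
t: 6.7
tool_pos: [624.6, -27.8, 121.8]
ee_rot: [0.001, 0.808, 0.589, 0.0]
contact_force: [4.4, -3.4, 4.7]
grip_width: 16.8
[-0.372  -0.8131 -0.0642] [-0.0444  0.489  -0.077   1.0034 -0.0003  1.8375] [  1.3328 -48.1613  19.5543   1.8992   0.5654  -0.0504]
```

```bash
python3 -m crank '0 0 0 0 0 0 -0.012;0 0 0 0 0 0 -0.012;0 0 0 0 0 0 -0.012;0 0 0 0 0 0 -0.012;0 0 0 0 0 0 -0.012;0 0 0 0 0 0 -0.012;0 0 0 0 0 0 -0.012;0 0 0 0 0 0 -0.012;0 0 0 0 0 0 -0.012;0 0 0 0 0 0 0' && python3 -c "
from h import *;s=robot.read_state();print(s['torque'],s['joint_pos'],s['effort'])"
```

```text
t: 7.95
tool_pos: [625.4, -27.5, 121.9]
ee_rot: [0.001, 0.775, 0.632, 0.001]
contact_force: [5.4, -1.4, 4.4]
grip_width: 16.6
[-0.2174 -1.1426 -0.1922] [-0.0442  0.4893 -0.0765  1.0023  0.0004  1.73  ] [  0.8244 -48.8779  19.0224   2.5875   0.2717  -0.2403]
```

```bash
python3 -m crank '0 0 0 0 0 0 -0.012;0 0 0 0 0 0 -0.012;0 0 0 0 0 0 -0.012;0 0 0 0 0 0 -0.012;0 0 0 0 0 0 -0.012;0 0 0 0 0 0 -0.012;0 0 0 0 0 0 -0.012;0 0 0 0 0 0 -0.012;0 0 0 0 0 0 0;0 0 0 0 0 0 0' && python3 -c "
from h import *;s=robot.read_state();print(s['torque'],s['joint_pos'],s['effort'])"
```

```text
t: 9.2
tool_pos: [625.7, -27.5, 121.9]
ee_rot: [0.001, 0.744, 0.668, 0.001]
contact_force: [6.9, -1.7, 3.9]
grip_width: 17.0
[-0.2701 -1.2098 -0.2331] [-0.0442  0.4893 -0.0762  1.0019  0.0003  1.6339] [  0.8912 -48.9781  18.8607   2.7685   0.3093  -0.2227]
```

```bash
python3 -m crank '0 0 0 0 0 0 -0.012;0 0 0 0 0 0 -0.012;0 0 0 0 0 0 -0.012;0 0 0 0 0 0 -0.012;0 0 0 0 0 0 -0.012;0 0 0 0 0 0 -0.012;0 0 0 0 0 0 -0.012;0 0 0 0 0 0 -0.012;0 0 0 0 0 0 0;0 0 0 0 0 0 0' && python3 -c "
from h import *;s=robot.read_state();print(s['torque'],s['joint_pos'],s['effort'])"
```

```text
t: 10.45
tool_pos: [625.3, -29.6, 122.0]
ee_rot: [0.002, 0.712, 0.702, -0.0]
contact_force: [6.1, -6.1, 4.4]
grip_width: 17.1
[-1.0856 -1.0222 -0.9079] [-0.0456  0.4892 -0.0763  1.0024 -0.0032  1.5397] [  4.5012 -48.5042  18.9704   2.505    1.6345  -0.8767]
```

```bash
python3 -m crank '0 0 0 0 0 0 -0.006;0 0 0 0 0 0 -0.006;0 0 0 0 0 0 -0.006;0 0 0 0 0 0 -0.006;0 0 0 0 0 0 0;0 0 0 0 0 0 0;0 0 0 0 0 0 0;0 0 0 0 0 0 0;0 0 0 0 0 0 0;0 0 0 0 0 0 0' && python3 -c "
from h import *;s=robot.read_state();print(s['torque'],s['joint_pos'],s['effort']);d=grab('top');crop(d,235,100,115,110,5,'pics/t4.png')"
```

```text
t: 11.7
tool_pos: [625.4, -29.8, 122.0]
ee_rot: [0.002, 0.704, 0.71, -0.0]
contact_force: [6.9, -5.5, 3.8]
grip_width: 16.8
[-1.15   -1.0832 -1.3115] [-0.0459  0.4891 -0.0763  1.0024 -0.0035  1.5169] [  4.9213 -48.4329  18.9375   2.5037   1.7273  -1.3302]
```

View pics/t4.png

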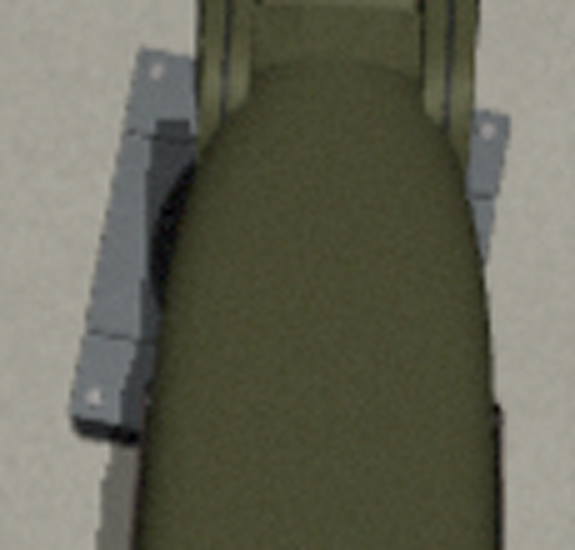

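The top view is blocked by the arm. Torque is rising linearly to about -1.3 N m, which looks like the end stop. I check with the side camera whether the lever has stopped following the tool.

```bash
python3 - <<'E'
from h import *
e=grab('side'); crop(e,225,165,70,60,8,'pics/s5.png')
c=np.array([623.5,-27])
s=robot.read_state(); r=R.from_quat(np.roll(s['ee_rot'],-1)).apply([0,1,0]); a=np.arctan2(-r[1],-r[0])%(2*np.pi); print("tool y ang",a)
for da in (0,-.03,-.065,-.1):
    print(da,(proj(e,np.array([*(c+103*np.array([np.cos(a+da),np.sin(a+da)])),134]))-[225,165])*8+4)
print("axis cap",(proj(e,np.array([*c,116]))-[225,165])*8+4)
E
```

```text
tool y ang 3.149712172126942
0 [453.6574 218.0578]
-0.03 [447.5229 222.7212]
-0.065 [440.0874 228.0168]
-0.1 [432.3603 233.1486]
axis cap [231.7014 126.5818]
```

View pics/s5.png

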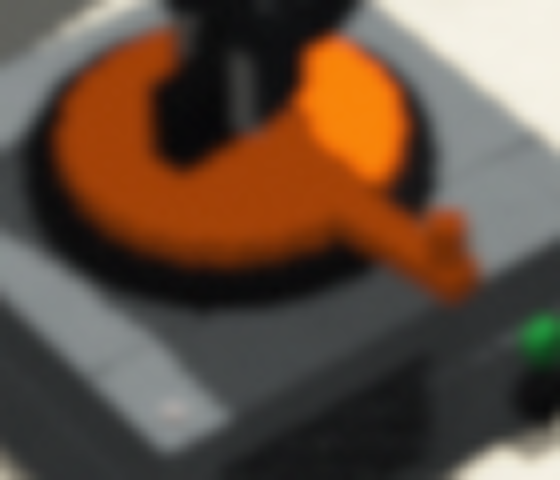

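The lever has followed the tool to within about 0.03 rad, with the post top near (447,217). I unload the twist a little and try a small lift. At the stop it should come up freely.

```bash
python3 -m crank '0 0 0 0 0 0 0.015;0 0 0 0 0 0 0.015;0 0 0 0 0 0 0.01;0 0 0 0 0 0 0;0 0 0 -0.001 0 0 0;0 0 0 -0.001 0 0 0;0 0 0 -0.001 0 0 0;0 0 0 -0.001 0 0 0;0 0 0 -0.001 0 0 0;0 0 0 0 0 0 0' && python3 -c "
from h import *;s=robot.read_state();print(s['torque'],s['joint_pos'])"
```

```text
t: 13.05
tool_pos: [624.0, -29.2, 123.9]
ee_rot: [0.001, 0.717, 0.697, -0.002]
contact_force: [8.1, -5.7, -9.3]
grip_width: 17.0
[-1.2114 -1.8837 -0.1646] [-0.0451  0.4888 -0.0717  1.0117 -0.0033  1.5539]
```

It resists: Fz changed by -13 N for a 5 mm commanded lift, which is too much for a free 0.2–0.4 kg cartridge. So it is either just before the click or bound by side load. I lower again, relieve the side load and turn on gently.

```bash
python3 -m crank '0 0 0 0.002 0 0 0;0 -0.001 0.001 0.002 0 0 0;0 -0.001 0.001 0.001 0 0 0;0 0 0 0 0 0 -0.01;0 0 0 0 0 0 -0.01;0 0 0 0 0 0 -0.01;0 0 0 0 0 0 -0.01;0 0 0 0 0 0 0;0 0 0 0 0 0 0;0 0 0 0 0 0 0' && python3 -c "
from h import *;s=robot.read_state();print(s['torque'],s['joint_pos'])"
```

```text
t: 14.3
tool_pos: [624.5, -29.8, 121.9]
ee_rot: [-0.001, 0.704, 0.71, -0.001]
contact_force: [-0.7, -0.6, 8.6]
grip_width: 17.2
[-0.226  -0.1177 -1.3889] [-0.0478  0.4915 -0.0726  1.0088  0.0002  1.5139]
```

```bash
python3 -m crank '0 0 0 0 0 0 0.01;0 0 0 0 0 0 0.01;0 0 0 0 0 0 0.01;0 0 0 0 0 0 0;0 0 0 -0.001 0 0 0;0 0 0 -0.001 0 0 0;0 0 0 -0.001 0 0 0;0 0 0 -0.001 0 0 0;0 0 0 -0.002 0 0 0;0 0 0 0 0 0 0' && python3 -c "
from h import *;s=robot.read_state();print(s['torque'],s['joint_pos'])"
```

```text
t: 15.55
tool_pos: [624.7, -29.8, 126.8]
ee_rot: [-0.001, 0.713, 0.701, -0.001]
contact_force: [0.9, -2.8, -7.9]
grip_width: 16.8
[-0.6544 -0.1039 -0.3652] [-0.0475  0.4889 -0.0635  1.0212 -0.0003  1.5404]
```

It rose 4.9 of 6 mm this time, so the earlier hold-up was side-load binding at the stop. I carry on lifting slowly and watch the force.

```bash
python3 -m crank '0 0 0 -0.001 0 0 0;0 0 0 -0.002 0 0 0;0 0 0 -0.002 0 0 0;0 0 0 -0.002 0 0 0;0 0 0 -0.002 0 0 0;0 0 0 -0.002 0 0 0;0 0 0 -0.002 0 0 0;0 0 0 -0.001 0 0 0;0 0 0 0 0 0 0;0 0 0 0 0 0 0' && python3 -c "
from h import *;s=robot.read_state();print(s['torque'],s['joint_pos']);e=grab('side'); crop(e,180,80,140,150,4,'pics/s6.png')"
```

```text
t: 16.8
tool_pos: [626.0, -29.6, 141.3]
ee_rot: [-0.0, 0.713, 0.701, 0.0]
contact_force: [-1.2, 0.2, -2.9]
grip_width: 16.6
[ 0.0133 -0.0365  0.0454] [-0.0474  0.4795 -0.0399  1.0515  0.0002  1.5403]
```

View pics/s6.png

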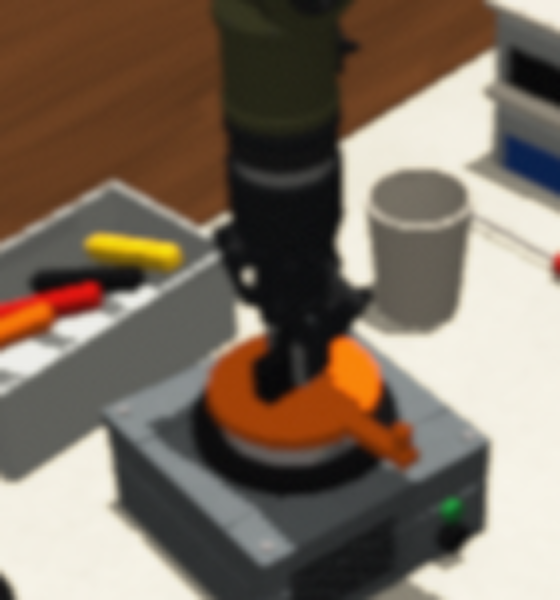

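The cap is clear of the ring at about (297,390) with the white stem showing below it, and Fz of -2.9 N is just the cartridge's weight. I lift on and carry it across.

```bash
python3 -m crank '0 0 0 -0.003 0 0 0;0 0 0 -0.006 0 0 0;0 0 0 -0.01 0 0 0;0 0 0 -0.01 0 0 0;0 0 0 -0.01 0 0 0;0 0 0 -0.01 0 0 0;0 0 0 -0.01 0 0 0;0 0 0 -0.006 0 0 0;0 0 0 -0.003 0 0 0;0 0 0 0 0 0 0' && python3 -m crank '0 -0.01 -0.006 0 0 0 0;0 -0.025 -0.014 0 0 0 0;0 -0.035 -0.02 0 0 0 0;0 -0.042 -0.024 0 0 0 0;0 -0.045 -0.026 0 0 0 0;0 -0.045 -0.026 0 0 0 0;0 -0.04 -0.023 0 0 0 0;0 -0.03 -0.017 0 0 0 0;0 -0.02 -0.011 0 0 0 0;0 -0.01 -0.006 0 0 0 0'
```

```text
t: 18.1
tool_pos: [626.0, -29.7, 209.3]
ee_rot: [0.0, 0.713, 0.701, -0.0]
contact_force: [-0.4, 0.8, -3.5]
grip_width: 17.1
t: 19.35
tool_pos: [446.4, -329.8, 209.0]
ee_rot: [-0.0, 0.714, 0.7, -0.0]
contact_force: [0.1, 0.0, -2.3]
grip_width: 16.8
```

```bash
python3 -m crank '0 0 0 0.005 0 0 0;0 0 0.002 0.012 0 0 0;0 0 0 0.018 0 0 0;0 0 0 0.02 0 0 0;0 0 0 0.02 0 0 0;0 0 0 0.02 0 0 0;0 0 0 0.015 0 0 0;0 0 0 0.008 0 0 0;0 0 0 0.004 0 0 0;0 0 0 0 0 0 0' && python3 - <<'E'
from h import *
e=grab('side'); crop(e,300,110,120,115,5,'pics/s7.png')
E
```

```text
t: 20.6
tool_pos: [450.1, -328.9, 87.5]
ee_rot: [0.0, 0.713, 0.701, 0.0]
contact_force: [-0.5, 0.5, -2.8]
grip_width: 17.1
```

View pics/s7.png

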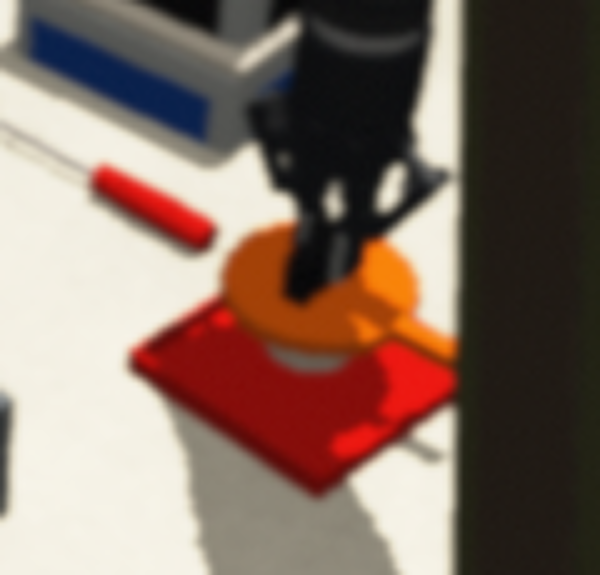

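The cartridge is upright over the tray, with its stem at about (310,355) in the crop, some 25 mm above the floor. I lower it gently.

```bash
python3 -m crank '0 0 0 0.004 0 0 0;0 0 0 0.005 0 0 0;0 0 0 0.005 0 0 0;0 0 0 0.003 0 0 0;0 0 0 0.002 0 0 0;0 0 0 0.002 0 0 0;0 0 0 0.001 0 0 0;0 0 0 0.001 0 0 0;0 0 0 0.001 0 0 0;0 0 0 0 0 0 0'
```

```text
t: 21.9
tool_pos: [449.8, -328.7, 63.2]
ee_rot: [-0.0, 0.713, 0.701, 0.0]
contact_force: [0.7, -0.2, -2.3]
grip_width: 17.0
```

```bash
python3 -m crank '0 0 0 0.0005 0 0 0;0 0 0 0.0005 0 0 0;0 0 0 0.0005 0 0 0;0 0 0 0.0005 0 0 0;0 0 0 0.0005 0 0 0;0 0 0 0.0005 0 0 0;0 0 0 0 0 0 0;0 0 0 0 0 0 0;0 0 0 0 0 0 0;0 0 0 0 0 0 0'
```

```text
t: 23.15
tool_pos: [449.9, -328.8, 61.8]
ee_rot: [0.0, 0.713, 0.701, 0.0]
contact_force: [-2.4, 2.0, 8.4]
grip_width: 16.9
```

It is on the floor, with Fz reversed to +8.4 N. I ease off, open and retreat straight up.

```bash
python3 -m crank '0 0 0 -0.001 0 0 0;0 0 0 0 0 0 0;0.05 0 0 0 0 0 0;0.07 0 0 0 0 0 0;0.07 0 0 0 0 0 0;0.07 0 0 0 0 0 0;0.07 0 0 0 0 0 0;0.07 0 0 -0.003 0 0 0;0.07 0 0 -0.005 0 0 0;0.07 0 0 -0.01 0 0 0' && python3 -m crank '0.07 0 0 -0.02 0 0 0;0.07 0 0 -0.03 0 0 0;0.07 0 0 -0.03 0 0 0;0.07 0 0 -0.03 0 0 0;0.07 0 0 -0.03 0 0 0;0.07 0.03 0 -0.02 0 0 0;0.07 0.05 0 0 0 0 0;0.07 0.05 0 0 0 0 0;0.07 0.05 0 0 0 0 0;0.07 0.02 0 0 0 0 0' && python3 - <<'E'
from h import *
d=grab('top'); cv2.imwrite('pics/t8.png',d['image'][...,::-1])
E
```

```text
t: 24.4
tool_pos: [449.7, -328.6, 79.7]
ee_rot: [-0.0, 0.713, 0.701, -0.0]
contact_force: [-0.2, -0.0, -0.4]
grip_width: 70.0
t: 25.65
tool_pos: [452.9, -126.5, 240.3]
ee_rot: [0.0, 0.712, 0.702, 0.0]
contact_force: [0.6, 0.3, -0.3]
grip_width: 70.3
```

View pics/t8.png

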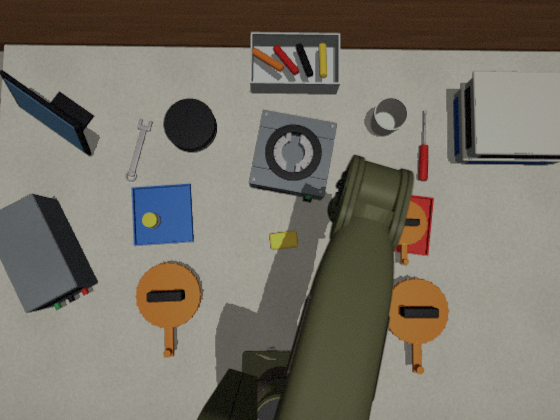

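The socket is empty at (293,152), the cartridge sits in the red tray at about (403,222), and the other things are where they were. I take one last side check.

```bash
python3 - <<'E'
from h import *
e=grab('side'); crop(e,300,110,160,115,5,'pics/s9.png')
E
```

```text
(no output)
```

View pics/s9.png

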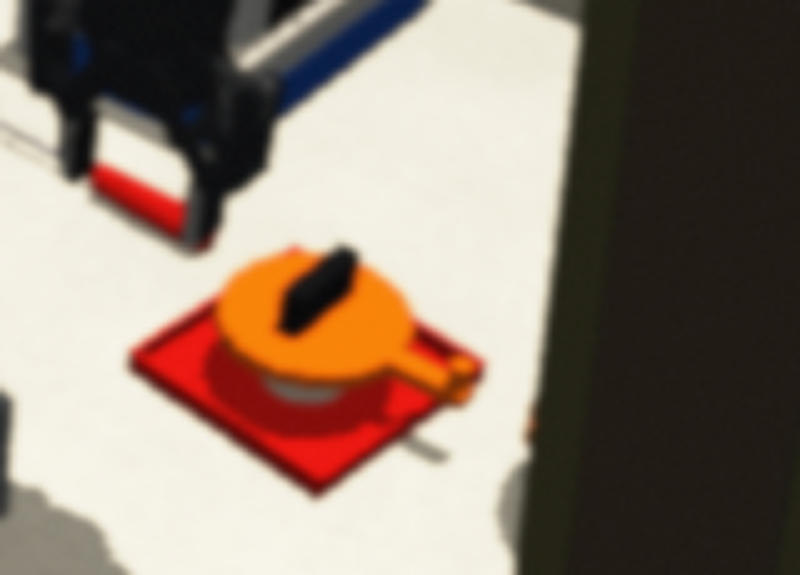

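The cartridge stands upright on its stem at about (300,385), in the middle of the red tray, and the gripper is well clear.

```bash
python3 -c "
from rig import ticket;print(ticket.finish_job())"
```

```text
the job is handed in; nothing more can be done
None
```

The spent cartridge is out of the extractor and standing upright in the middle of the red tray. The gripper has let go and is clear, and I handed the job in at about 26 s of the 64 s allowed.

- **Turning:** I gripped the black bar handle and turned it anticlockwise about 1.1 rad. I stopped when the torque climbed steadily to about 1.3–1.4 N m, roughly 13 N at the lever post. That is more than the 5–9 N of the click, so I took it as the end stop.
- **Click:** I never saw the click itself in the readings. It probably fell inside the first, faster turn.
- **Lifting:** My first small lift met about 13 N because the cartridge was binding sideways. I lowered it, took off the side load, brought it back to the stop and lifted again. It resisted a little at first, then came up freely with only its own weight (about 3 N) on the tool.
- **Placing:** I lowered it until it touched the tray floor (8 N upward), eased off, opened the gripper and moved straight up.
- **Last checks:** The top and side pictures show the socket empty and the cartridge upright in the red tray. The other things I could see had not moved. The arm hid part of the scene, and the pictures cannot confirm small shifts.

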